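Set the scroll saw's speed selector and start it

ROBOT

A 6-joint arm with a two-finger parallel gripper is mounted at the origin on the work surface. World frame = base frame: x ahead of the robot, y to its left, z up, the work surface at z = 0. Lengths are in m, angles in rad, forces in N, time in s.
With the tool pointing down it reaches from about 0.35 to 0.85 m from the base axis. Payload 8.1 kg.
Tool frame: the origin (TCP) lies on the centre line of the jaws, within the pads' length; the fingertips stand 19 mm ahead of it and the grasp point (between the pads) is the TCP; x points along the fingers, z is the direction in which the jaws open and shut, and the axes are right-handed (so a half turn about x gives the same grasp; the last joint's range is limited). The gripper opens to 85 mm and grips with 20 to 120 N. Pads are 22 mm wide; open, the fingers measure 114 mm over their backs; the gripper's body (76 mm by 85 mm) begins 54 mm behind the grasp point. The pads swing forward as they close: fully open they stand 13 mm farther back than shut.
Start: joints at [1.197, 0.13, 1.488, -0, 1.523, -0.085], TCP at [0.171, 0.575, 0.25] pointing down, gripper open.
Joint ranges: [-2.96, 2.96], [-0.89, 2.26], [0.02, 2.5], [-1.34, 4.48], [0, 2.73], [-2.66, 2.66]. Speed limits (rad/s): [2.39, 2.39, 2.79, 3.14, 3.14, 3.14].

INTERFACE

Orientations are given as [roll, pitch, yaw] about the fixed x, y, z axes, in that order (R = Rz(yaw) Ry(pitch) Rx(roll)).
In Python, from plant import bot gives the robot as it stands.
- The arm moves only by the tool step_arm, never from a script. Its argument "plan" is one flat list of numbers, 4 for each row, row after row: the shift along the tool's x, y, z in cm, then the turn about the tool's x in rad. A call has 1 to 20 rows; each row shifts and turns the pose as measured when the row begins, along the tool's axes as they then stand; what a row does not reach is not made up. A row lasts 1/10 s, in which the tool goes at most 50 mm and 8.59 degrees, less where a joint would pass 70% of its speed; a pose out of reach is approached as far as the arm can. A call with a gripper value outside its range is refused whole. "gripper" is the closure, from -1 (fully open) to 1 (shut), set as the call begins (left out, the last holds). The fingers move at their own pace and stop on an object; the grip force is fixed at half the most. Time passes only in rows, so rows that do not move let the fingers close. It gives the time, the measured TCP pose, the force and the opening at its end, in the units of the state.
- bot.read_state(): the state, without advancing time (a new reading comes with each control period).
- bot.capture(name): name is "scene" or "top" or "wrist"; returns (picture, depth): 400x640x3 uint8, red, green, blue; 400x640 float32, m along the optical axis (not along the pixel's ray), 0 where there is no reading.
- bot.camera_model(name): a dict with "intrinsics" (3x3 intrinsics, pixels), "R" (3x3) and "t" (3): a world point X has camera coordinates R X + t. Camera axes: x right, y down, z forward; pixel columns grow to the right and rows downward; lengths in m; the calibration is good to about 2 mm. A picture is of the moment at which its call begins: read the wrist's pose just before it. camera_model takes no time and is no camera call; for the wrist camera it gives the pose at the moment of the call.
- bot.sign_off(): hands the job in, once; it reports no verdict.
Trained networks look in the newest picture that a camera, given by its name, has taken for a name from the list of things; names that differ only in an ending like _2 or _b are one class to them, and where a whole thing is asked for, a point or a joint stands for the part that bears it (a point fixed in the world has none). Each returns a list of dicts, best first, with "score" (0 to 1); they miss things now and then, are a little off and sometimes report something else, mostly with a low value. They report only what shows in the picture. A call takes as long as a camera call.
- bot.cut_out(name, camera): "pixels" (400x640 bool, what is visible of it) and "rect" ([left, top, width, height] in pixels, round what is visible of it).
The state is a dict: "time_s": time; "joint_positions": joint angles; "joint_velocities": joint speeds; "effort": joint torques, N m; "eef_pos": TCP position; "tool_rot": TCP orientation; "ft_force": force on the tool from outside, world axes, zero at the start; "torque": the same for the moment, N m; "grip_width": opening from 0.0 (shut) to 1.0 (fully open).
Only numpy, scipy, OpenCV 4.12 (cv2) and the standard library are available. Lean on these libraries where they do the work, as an engineer would, in place of code of your own. Each camera call takes 0.05 s, during which the arm holds its last target. There are 200 camera calls.

TASK

Set the scroll saw's speed on its control box: with a fingertip or the outside of the fingers, push the lever of the rotary selector clockwise (seen from above), click by click, until it rests in the click at the fifth speed dot, counting the dots clockwise from the long off bar, and do not go over into the next click. Then press the round start button fully down and let it come back up. Only push and press: do not pinch the lever, and leave the mug, the glue bottle and the wood offcut where they stand.

Things in the scene. Friction and masses are not known exactly. Their poses are not given: they have to be found in the camera images.
- console: control box fixed to the bench: grey plastic with an aluminium top panel, 180 (x) by 260 (y) by 70 mm high. Origin at the centre of its underside; z up, x away from the robot's side, y to the left. It stands level, at any yaw within 25 degrees of straight. The selector is on the left of its panel, the start button on the right.
- off_mark (a point): middle of the black off bar (18 mm long, pointing at the selector axis) on the panel, 74 mm from the axis. Seven black round dots, 6.6 to 12.6 mm across and slowly growing, follow clockwise on the same circle every 30 degrees: speeds 1 to 7. In the console frame the bar lies at +105 degrees about the axis (from +x towards +y), dot n at 105 - 30 n.
- selector (a joint): selector angle in rad: 0 at the off bar, growing clockwise from above; clicks into rest every 0.5236 (dot n at n x 0.5236). In the console frame the lever points to 105 degrees minus it. Starts in off or dots 1 to 3. Leaving a click takes about 0.13 N m (3 N at 45 mm); past half way (0.26) a spring snaps it on, off the pusher, into the next click, where it stays. Stops lie just past off and dot 7.
- selector_axis (a point): on the selector's vertical turning axis, at panel height (70 mm above the bench); in the console frame at x = -12, y = 40 mm. Around it sits a round black hub, 40 mm across and 23 mm high. Its orientation turns with the selector.
- lever_tip (a point): middle of the outer end of the selector's lever, 60 mm from the axis, 18 mm above the panel. The lever is one black upright blade reaching out to one side of the hub only, 12 mm thick, its underside 3 mm and its top 33 mm above the panel, with a white line along its top.
- lever_push_side (a point): middle of the flat upright side of the lever blade that faces anticlockwise, 35 mm out from the axis, 18 mm above the panel: push on this side to turn clockwise. The side is 50 mm long (10 to 60 mm from the axis, the first 10 within the hub) and 30 mm high.
- start (a joint): travel of the start button in m: 0 up, 0.006 fully down; sprung, fully down takes 5 N, comes up when let go.
- start_top (a point): centre of the top of the round grey start button (34 mm across, in a low black housing) on the right of the panel; in the console frame at x = 0, y = -92 mm. It is pressed straight down.
- mug: white mug, 76 mm across, 90 mm high, stands on the bench left of the box, not to be disturbed. Origin at the centre of its underside.
- glue: white glue bottle, 56 mm across, 130 mm high, stands on the bench right of the box, not to be disturbed. Origin at the centre of its underside.
- offcut: plywood offcut, 45 by 120 by 30 mm high, lies on the bench beyond the box, not to be disturbed. Origin at the centre of its underside.

How it is judged:
On the way, in this order (a step that is already met when the one before it is completed fails the run):
1. the selector rests in the click of the fifth speed dot (value of joint selector between 2.518 and 2.718 rad and velocity of joint selector between -0.2 and 0.2 rad/s), for 0.2 s.
2. the start button is pressed down (at least 4.5 of 6 mm), the selector still at the fifth dot (value of joint selector between 2.518 and 2.718 rad and value of joint start above 0.0045 m).
At the end, for the whole second after the job is handed in: The selector rests in the click of the fifth speed dot (within 0.1 rad of 2.618), the start button has been pressed after that and is up again (less than 1.5 mm down), and mug, glue bottle and offcut stand upright within 20 mm of where they were (value of joint selector between 2.518 and 2.718 rad and velocity of joint selector between -0.1 and 0.1 rad/s and value of joint start below 0.0015 m and distance of each of mug, glue, offcut from where it was at the start of the episode below 0.02 m and angle between each of mug, glue, offcut's own z axis and vertical below 0.2 rad); the robot touches nothing.
It fails at once if the selector is turned past the fifth dot, over into the next click (value of joint selector above 2.8798 rad).
It fails at once if the start button is pressed before the selector is at the fifth dot (value of joint start above 0.0045 m and (value of joint selector below 2.468 rad or value of joint selector above 2.768 rad)).
It fails at once if the lever is pinched: fingers press on both its flanks at once (over 2 N each) (contact force between each of selector_c10, selector_c11 and the fingers above 2 N).
It fails at once if the mug, the glue bottle or the offcut is moved over 30 mm, lifted or tipped (distance of any of mug, glue, offcut from where it was at the start of the episode above 0.03 m or angle between any of mug, glue, offcut's own z axis and vertical above 0.4 rad).
It also fails if it takes over 64 s, if anything falls off the work surface, if the arm or the gripper's body presses on something with over 40 N, if the wrist force passes 120 N, or if a joint passes its speed limit or range.

## Working session

There is one attempt and no reset: what is moved stays moved. The work goes in short steps, Python scripts to look and compute and a tool call to move; the robot and the scene stay as the last step left them, time stands still between calls to the robot, and variables do not carry over. Pictures are saved under pics/ and viewed, about 8 in all and at most 12, crops included, and the job is handed in when it is done.

Besides the shell and the picture viewer there is one more tool, called after "Emit:" by a JSON object that holds its "api" and its "payload". step_arm: Moves the arm, as the interface text tells. Its arguments: {"type":"object","properties":{"plan":{"type":"array","items":{"type":"number"}},"gripper":{"type":"number"}},"required":["plan"]}

```bash
mkdir -p pics; ls
python3 - <<'E'
from plant import bot
import cv2,numpy as np
s=bot.read_state()
print(s)
for n in ("top","scene"):
    im,d=bot.capture(n); cv2.imwrite(f"pics/{n}1.png",im[:,:,::-1]); np.savez(f"{n}1.npz",im=im,d=d,**bot.camera_model(n))
    print(n,bot.camera_model(n))
E
```

```text
pics
{'time_s': 0.0, 'joint_positions': array([ 1.19658713e+00,  1.31191321e-01,  1.48928362e+00, -1.96327376e-05,
        1.52298797e+00, -8.53703349e-02]), 'joint_velocities': array([-0.00103963, -0.00119221, -0.0003243 , -0.00048428,  0.0021106 ,
       -0.00042879]), 'effort': array([-7.91029288e-04, -5.69428396e+01, -5.00537074e+01, -3.43138145e-04,
        1.56842871e-02,  1.86290271e-05]), 'eef_pos': array([0.17068286, 0.57467385, 0.249224  ]), 'tool_rot': array([ 3.06670636,  1.56892597, -1.93452052]), 'ft_force': array([-0.60613353, -0.59176862, -0.60449837]), 'torque': array([ 0.01655832,  0.0245092 , -0.01061753]), 'grip_width': 1.0001049340233008}
top {'intrinsics': array([[361.53710731,   0.        , 320.28919288],
       [  0.        , 361.53710731, 195.16056528],
       [  0.        ,   0.        ,   1.        ]]), 'R': array([[-0.11819831, -0.99298049,  0.00434788],
       [-0.9658474 ,  0.11394961, -0.23271076],
       [ 0.2305818 , -0.03170541, -0.97253627]]), 't': array([0.09445114, 0.59229061, 0.6331231 ])}
scene {'intrinsics': array([[437.49066145,   0.        , 319.21653322],
       [  0.        , 437.49066145, 201.00653882],
       [  0.        ,   0.        ,   1.        ]]), 'R': array([[-0.47637382,  0.87920187,  0.00848921],
       [ 0.59681978,  0.33043201, -0.73117771],
       [-0.64565791, -0.34324739, -0.68213422]]), 't': array([ 0.23886026, -0.32789887,  1.31846448])}
```

View pics/top1.png

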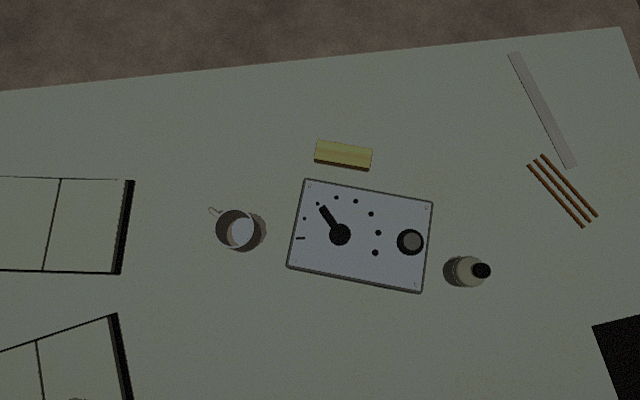

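The console sits at the centre, with the off bar at about (300,238). The dots run clockwise from (305,218) to (375,252). The lever points at about (322,207), so it is probably at dot 2. The button is at (410,242), the mug at (240,230), the glue at (467,270) and the offcut at (343,155). Next I fit the pose from the marks.

```bash
cat > h.py <<'E'
import numpy as np,cv2
from scipy.optimize import least_squares
def ray(K,R,t,uv,z):
    c=-R.T@t; d=R.T@np.linalg.inv(K)@np.array([uv[0],uv[1],1.]); return c+d*(z-c[2])/d[2]
def cpose(p):
    x,y,w=p; c,s=np.cos(w),np.sin(w); return np.array([[c,-s],[s,c]]),np.array([x,y])
def world(p,q): 
    R,t=cpose(p); return R@np.asarray(q)+t
def mark(n): 
    a=np.radians(105-30*n); return np.array([-.012+.074*np.cos(a),.040+.074*np.sin(a)])
E
python3 - <<'E'
from h import *
D=np.load("top1.npz");K,R,t,im=D['intrinsics'],D['R'],D['t'],D['im']
g=im.max(2).astype(np.uint8)
guess=[(300,238),(305,218),(318,203),(335,197),(355,201),(371,213),(378,233),(375,252)]
W=[]
for u,v in guess:
    p=g[v-7:v+8,u-7:u+8].astype(float); bg=np.percentile(p,70); w=np.clip(bg*.8-p,0,None)
    yy,xx=np.mgrid[-7:8,-7:8]; w*= (np.hypot(xx,yy)<6.5)
    W.append(ray(K,R,t,(u+(w*xx).sum()/w.sum(),v+(w*yy).sum()/w.sum()),.07)[:2])
W=np.array(W); use=[0,1,3,4,5,6,7]
f=least_squares(lambda p:np.concatenate([world(p,mark(n))-W[n] for n in use]),[.4,.1,0],loss='soft_l1',f_scale=.002)
p=f.x;print("pose",p,np.degrees(p[2]),"res mm",np.round(f.fun.reshape(-1,2)*1e3,1).tolist())
ax=world(p,[-.012,.04]);print("axis",ax,"start",world(p,[0,-.092]))
for uv in [(340,234),(322,207)]: print(uv,ray(K,R,t,uv,.093 if uv[0]==340 else .103))
tip=ray(K,R,t,(322,207),.103)[:2]-ax; print("lever angle console deg",np.degrees(np.arctan2(tip[1],tip[0])-p[2]),np.hypot(*tip))
S=np.load("scene1.npz")
def pr(X): q=S['R']@X+S['t'];q=S['intrinsics']@q;return q[:2]/q[2]
print("scene proj",[pr(np.r_[W_,.07]).round() .tolist() for W_ in [world(p,mark(n)) for n in range(8)]], pr(np.r_[world(p,[0,-.092]),.08]))
for n,q in dict(mug=(240,230),glue=(467,270),off=(343,155)).items(): print(n,ray(K,R,t,q,.04))
b=np.clip(S['im'].astype(int)*2,0,255).astype(np.uint8)
cv2.imwrite("pics/scene_b.png",b[:,:,::-1])
E
```

```text
pose [ 0.51728177 -0.04359288 -0.30957567] -17.73737924686463 res mm [[-0.0, 0.1], [-0.0, 0.0], [0.0, 0.2], [0.1, -0.2], [0.1, -0.1], [-0.0, -0.1], [-0.1, 0.0]]
axis [ 0.51803839 -0.00183851] start [ 0.48925355 -0.13121947]
(340, 234) [ 0.51692326 -0.00234933  0.093     ]
(322, 207) [0.56884055 0.02469742 0.103     ]
lever angle console deg 45.3171806496414 0.05731505181017144
scene proj [[345.0, 180.0], [332.0, 188.0], [314.0, 191.0], [296.0, 187.0], [284.0, 179.0], [281.0, 167.0], [286.0, 157.0], [299.0, 150.0]] [271.24158409 140.31742456]
mug [0.55450192 0.18943731 0.04      ]
glue [ 0.42511984 -0.24133427  0.04      ]
off [ 0.6862428  -0.03406197  0.04      ]
```

View pics/scene_b.png

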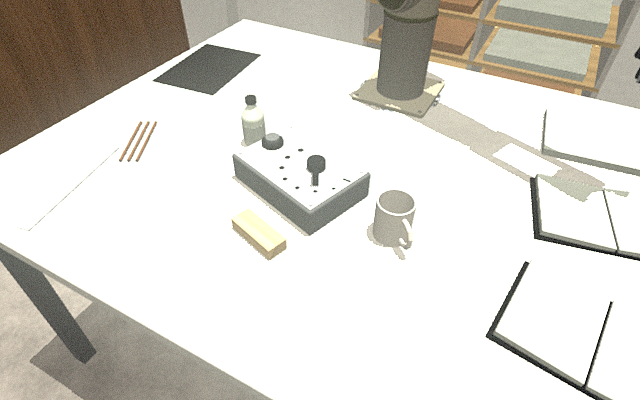

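```bash
cat >> h.py <<'E'
from scipy.spatial.transform import Rotation as Ro
P=np.array([0.51728,-0.04359,-0.309576]); AX=world(P,[-.012,.04]); BT=world(P,[0,-.092])
def push(n,deg,gap,rad=.042,h=.0145):
    """TCP xy and lever angle, pusher touching (gap) lever at dot n + deg clockwise"""
    f=np.radians(105-30*n-deg)+P[2]; r=np.array([np.cos(f),np.sin(f)]); m=np.array([-r[1],r[0]])
    return AX+rad*r+(.006+h+gap)*m,f
def show(s,tgt,normal=None):
    R=Ro.from_euler('xyz',s['tool_rot']).as_matrix(); d=R.T@(np.asarray(tgt)-s['eef_pos'])
    z=np.arctan2(R[1,2],R[0,2]); turn=None
    if normal is not None:  # tool z along +-normal; turn about x(down) is clockwise
        turn=(z-normal+np.pi/2)%np.pi-np.pi/2
    print("t",s['time_s'],"eef",s['eef_pos'].round(4),"F",s['ft_force'].round(1),"zdir",np.degrees(z).round(1),"j6",s['joint_positions'][5].round(2),"\n shift cm",(d*100).round(2),"turn",turn)
E
python3 - <<'E'
from h import *
from plant import bot
s=bot.read_state();R=Ro.from_euler('xyz',s['tool_rot']).as_matrix();print(R.round(3))
q,f=push(2,0,.012); print(q,np.degrees(f))
show(s,[*q,.2],f+np.pi/2)
D=np.load("top1.npz");K,Rc,t,d=D['intrinsics'],D['R'],D['t'],D['d']
def at(u,v): 
    c=np.linalg.inv(K)@[u,v,1.]*d[v,u]; return (Rc.T@(c-t)).round(4)
X=Rc@np.r_[BT,.085]+t; u=K@X; u=(u[:2]/u[2]).round().astype(int); print("button px",u)
print([at(u[0]+a,u[1]+b)[2] for a in(-2,0,2) for b in(-2,0,2)], "panel",at(340,265),at(395,265))
E
```

```text
[[-0.001 -0.959  0.285]
 [-0.002  0.285  0.959]
 [-1.     0.    -0.002]]
[0.54048387 0.04629307] 27.262601761458026
t 0.1 eef [0.1707 0.5747 0.2493] F [-0.   0.5  0.2] zdir 73.5 j6 -0.09 
 shift cm [  5.   -50.5  -40.11] turn -0.7646514123340109
button px [411 241]
[np.float64(0.0929), np.float64(0.0906), np.float64(0.0911), np.float64(0.0929), np.float64(0.0935), np.float64(0.0913), np.float64(0.093), np.float64(0.09), np.float64(0.0906)] panel [0.4625 0.0035 0.0701] [ 0.4504 -0.0982  0.0691]
```

Emit:
{"api": "step_arm", "payload": {"gripper": 1, "plan": [0, -3.6, -2.85, 0, 0, -3.6, -2.85, 0, 0, -3.6, -2.85, 0, 0, -3.6, -2.85, 0, 0, -3.6, -2.85, 0, 0, -3.6, -2.85, 0, 0, -3.6, -2.85, 0, 0, -3.6, -2.85, 0, 0, -3.6, -2.85, 0, 0, -3.6, -2.85, 0, 0, -3.6, -2.85, 0, 0, -3.6, -2.85, 0, 0, 0, 0, -0.14, 0, 0, 0, -0.14, 0, 0, 0, -0.14, 0, 0, 0, -0.14, 0, 0, 0, -0.14]}}

```text
time_s: 1.8
eef_pos: [0.4951, 0.1019, 0.2409]
tool_rot: [1.793, 1.557, -2.485]
ft_force: [-0.1, -0.3, 0.5]
grip_width: -0.0
```

Run:
```python
from h import *
from plant import bot
q,f=push(2,0,.012); show(bot.read_state(),[*q,.13],f+np.pi/2)
```

```text
t 1.8 eef [0.4951 0.1019 0.2409] F [-0.1 -0.3  0.5] zdir 114.9 j6 -1.9 
 shift cm [11.08 -1.92 -6.92] turn -0.04117263106233526
```

Emit:
{"api": "step_arm", "payload": {"plan": [0, -0.5, -1.8, -0.04, 0, -0.5, -1.8, 0, 0, -0.5, -1.8, 0, 0, -0.4, -1.5, 0, 3, 0, 0, 0, 3, 0, 0, 0, 3, 0, 0, 0, 2, 0, 0, 0, 0, 0, 0, 0]}}

```text
time_s: 2.7
eef_pos: [0.5432, 0.0449, 0.1252]
tool_rot: [1.624, 1.555, -2.607]
ft_force: [-0.9, 0.2, -0.1]
grip_width: 0.004
```

Run:
```python
from h import *
from plant import bot
q,f=push(2,0,.012); s=bot.read_state(); show(s,[*q,.099],f+np.pi/2)
im,d=bot.capture("wrist"); cv2.imwrite("pics/w1.png",np.clip(im[:,:,::-1].astype(int)*2,0,255));
```

```text
t 2.7 eef [0.5432 0.0449 0.1252] F [-0.9  0.2 -0.1] zdir 117.6 j6 -2.06 
 shift cm [2.62 0.13 0.25] turn 0.005746827991133241[ WARN:0@1.553] global loadsave.cpp:1063 imwrite_ Unsupported depth image for selected encoder is fallbacked to CV_8U.
```

View pics/w1.png

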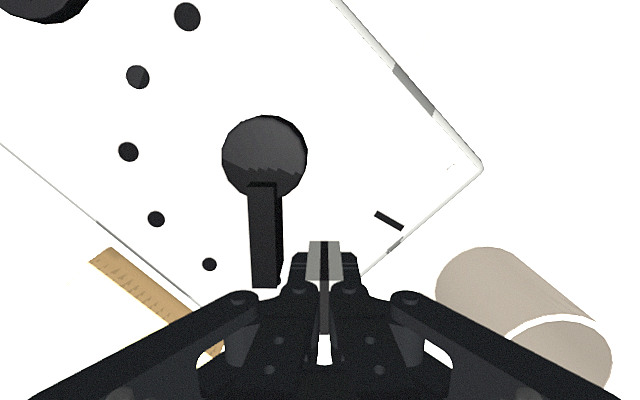

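The picture shows the shut fingers at about (325,265), on the anticlockwise side of the lever, which runs from (264,190) to (265,285). The off bar is at (389,220) and dot 3 at (209,264), so the lever is at dot 2. Next I lower the fingers and touch the lever.

Emit:
{"api": "step_arm", "payload": {"plan": [1.0, 0.1, 0.2, 0, 1.0, 0, 0.1, 0, 0.5, 0, 0, 0, 0, 0, 0, 0, 0, 0, -0.3, 0, 0, 0, -0.3, 0, 0, 0, -0.3, 0, 0, 0, 0, 0]}}

```text
time_s: 3.55
eef_pos: [0.5496, 0.0385, 0.1057]
tool_rot: [2.28, 1.562, -1.951]
ft_force: [0.1, 1.4, -1.0]
grip_width: -0.001
```

Run:
```python
from h import *
from plant import bot
q,f=push(2,0,.0); s=bot.read_state(); show(s,[*q,.099],f+np.pi/2)
q,f=push(2,0,.0,h=.007); show(s,[*q,.099],f+np.pi/2)
```

```text
t 3.55 eef [0.5496 0.0385 0.1057] F [ 0.1  1.4 -1. ] zdir 117.6 j6 -2.07 
 shift cm [ 0.67  0.45 -0.08] turn 0.006217859957088567
t 3.55 eef [0.5496 0.0385 0.1057] F [ 0.1  1.4 -1. ] zdir 117.6 j6 -2.07 
 shift cm [ 0.68  0.46 -0.83] turn 0.006217859957088567
```

Emit:
{"api": "step_arm", "payload": {"plan": [0.5, 0.3, 0, 0, 0.2, 0, 0, 0, 0, 0, -0.25, 0, 0, 0, -0.25, 0, 0, 0, -0.25, 0, 0, 0, 0, 0]}}

```text
time_s: 4.15
eef_pos: [0.5509, 0.031, 0.0989]
tool_rot: [2.331, 1.564, -1.899]
ft_force: [-0.6, 0.6, 0.3]
grip_width: -0.0
```

```bash
cat >> h.py <<'E'
def lever(bot):
    """lever angle from the wrist picture: dark blade top near the axis, in world plane z=.103"""
    M=bot.camera_model("wrist"); im,d=bot.capture("wrist"); K,R,t=M['intrinsics'],M['R'],M['t']
    best=[]
    g=im.max(2)
    for a in np.arange(-30,200,1.):   # selector deg
        f=np.radians(105-a)+P[2]; r=np.array([np.cos(f),np.sin(f)]); m=np.array([-r[1],r[0]]); v=[]
        for rr in np.arange(.026,.058,.002):
            for o in (-.009,-.004,-.002,0,.002,.004,.009):
                X=R@np.r_[AX+rr*r+o*m,.103]+t; u=K@X; u=(u[:2]/u[2]).round().astype(int)
                if 0<=u[0]<640 and 0<=u[1]<400: v.append((1 if abs(o)<.005 else -1)*(1 if g[u[1],u[0]]<60 else -1))
        if len(v)>60: best.append((np.mean(v),a))
    best.sort(reverse=True); print("lever deg (dot*30):",best[:4]); return im
E
python3 - <<'E'
from h import *
from plant import bot
q,f=push(2,0,.0,h=.007); s=bot.read_state(); show(s,[*q,.099],f+np.pi/2)
im=lever(bot); cv2.imwrite("pics/w2.png",np.clip(im[:,:,::-1].astype(int)*2,0,255).astype(np.uint8))
E
```

```text
t 4.15 eef [0.5509 0.031  0.0989] F [-0.6  0.6  0.3] zdir 117.6 j6 -2.08 
 shift cm [-0.    0.23 -0.11] turn 0.006545716829249315
lever deg (dot*30): [(np.float64(0.6607142857142857), np.float64(70.0)), (np.float64(0.6607142857142857), np.float64(66.0)), (np.float64(0.6607142857142857), np.float64(65.0)), (np.float64(0.6428571428571429), np.float64(69.0))]
```

View pics/w2.png

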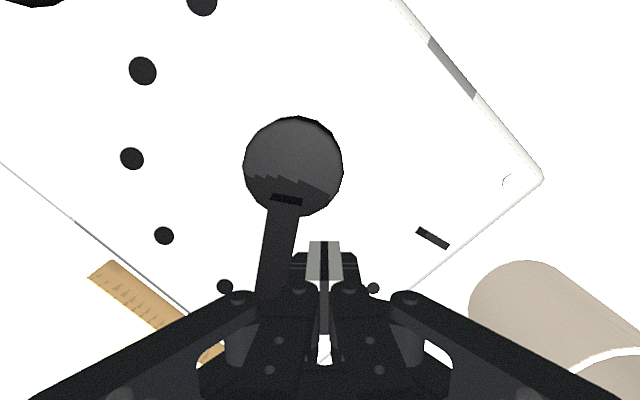

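The lever has already been pushed to about 67 degrees, leaning from (285,205) to (270,300), and it touches the finger's back. I continue in small steps, turning along with it.

Emit:
{"api": "step_arm", "payload": {"plan": [0, 0, -0.1, 0.08, 0, -0.1, -0.22, 0.08, 0, -0.1, -0.22, 0.05, 0, 0, 0, 0]}}

```text
time_s: 4.6
eef_pos: [0.5551, 0.0256, 0.0987]
tool_rot: [2.638, 1.563, -1.81]
ft_force: [0.2, 0.7, 0.6]
grip_width: -0.002
```

```bash
cat >> h.py <<'E'
def chk(bot,n,deg,h=.014):
    q,f=push(n,deg,0,h=h); s=bot.read_state(); show(s,[*q,.099],f+np.pi/2); return lever(bot)
E
python3 - <<'E'
from h import *
from plant import bot
chk(bot,2,18)
E
```

```text
t 4.6 eef [0.5551 0.0256 0.0987] F [0.2 0.7 0.6] zdir 105.1 j6 -1.87 
 shift cm [-0.03 -0.09 -0.13] turn 0.10259916811556802
lever deg (dot*30): [(np.float64(0.875), np.float64(90.0)), (np.float64(0.8571428571428571), np.float64(89.0)), (np.float64(0.8571428571428571), np.float64(88.0)), (np.float64(0.8571428571428571), np.float64(87.0))]
```

The lever clicked into dot 3. I approach it again and push toward dot 4.

Run:
```python
from h import *
from plant import bot
s=bot.read_state()
for d in (0,10,16):
    q,f=push(3,d,0,h=.014); show(s,[*q,.099],f+np.pi/2)
```

```text
t 4.65 eef [0.5549 0.0258 0.0986] F [ 0.3 -0.5 -1.3] zdir 105.2 j6 -1.88 
 shift cm [-0.03 -0.33 -1.09] turn 0.31380859675036876
t 4.65 eef [0.5549 0.0258 0.0986] F [ 0.3 -0.5 -1.3] zdir 105.2 j6 -1.88 
 shift cm [-0.02 -0.36 -1.9 ] turn 0.48834152194980174
t 4.65 eef [0.5549 0.0258 0.0986] F [ 0.3 -0.5 -1.3] zdir 105.2 j6 -1.88 
 shift cm [-0.02 -0.32 -2.38] turn 0.5930612770694612
```

Emit:
{"api": "step_arm", "payload": {"plan": [0, -0.1, -0.3, 0.08, 0, -0.1, -0.3, 0.08, 0, -0.15, -0.3, 0.08, 0, -0.15, -0.3, 0.08, 0, -0.1, -0.3, 0.08, 0, -0.1, -0.2, 0.06, 0, 0, 0, 0]}}

```text
time_s: 5.35
eef_pos: [0.5623, 0.0101, 0.0983]
tool_rot: [2.784, 1.564, -2.128]
ft_force: [0.5, 1.1, 1.4]
grip_width: 0.001
```

Run:
```python
from h import *
from plant import bot
chk(bot,3,10);s=bot.read_state()
q,f=push(3,16,0,h=.014); show(s,[*q,.099],f+np.pi/2)
```

```text
t 5.35 eef [0.5623 0.0101 0.0983] F [0.5 1.1 1.4] zdir 78.6 j6 -1.44 
 shift cm [-0.07 -0.14 -0.15] turn 0.023022980712603447
lever deg (dot*30): [(np.float64(0.6071428571428571), np.float64(97.0)), (np.float64(0.6071428571428571), np.float64(96.0)), (np.float64(0.5892857142857143), np.float64(100.0)), (np.float64(0.5892857142857143), np.float64(99.0))]
t 5.4 eef [0.5623 0.0102 0.0983] F [1.1 1.4 1.2] zdir 78.7 j6 -1.44 
 shift cm [-0.07 -0.32 -0.61] turn 0.12970091671226713
```

Emit:
{"api": "step_arm", "payload": {"plan": [0, -0.15, -0.25, 0.05, 0, -0.1, -0.25, 0.05, 0, 0, -0.15, 0.03, 0, 0, 0, 0]}}

```text
time_s: 5.8
eef_pos: [0.5625, 0.0035, 0.0979]
tool_rot: [2.803, 1.563, -2.23]
ft_force: [0.8, -0.5, -0.5]
grip_width: -0.001
```

Run:
```python
from h import *
from plant import bot
chk(bot,3,16)
```

```text
t 5.8 eef [0.5625 0.0035 0.0979] F [ 0.8 -0.5 -0.5] zdir 71.6 j6 -1.33 
 shift cm [-0.11 -0.16  0.07] turn 0.005731603904434612
lever deg (dot*30): [(np.float64(0.8214285714285714), np.float64(121.0)), (np.float64(0.8035714285714286), np.float64(122.0)), (np.float64(0.7857142857142857), np.float64(120.0)), (np.float64(0.7857142857142857), np.float64(119.0))]
```

Dot 4 is reached (120 degrees). One more click, done the same way.

Run:
```python
from h import *
from plant import bot
s=bot.read_state()
q,f=push(4,9,0,h=.014); show(s,[*q,.099],f+np.pi/2)
```

```text
t 5.85 eef [0.5625 0.0035 0.0979] F [-0.4 -0.5  0.8] zdir 71.6 j6 -1.33 
 shift cm [-0.1  -0.6  -1.74] turn 0.40793967399583075
```

Emit:
{"api": "step_arm", "payload": {"plan": [-0.1, -0.2, -0.3, 0.08, 0, -0.2, -0.3, 0.08, 0, -0.2, -0.3, 0.08, 0, -0.2, -0.3, 0.08, 0, -0.15, -0.3, 0.07, 0, -0.1, -0.2, 0.04, 0, 0, 0, 0]}}

```text
time_s: 6.55
eef_pos: [0.5631, -0.0146, 0.0988]
tool_rot: [2.978, 1.564, -2.488]
ft_force: [0.1, 1.5, 0.3]
grip_width: -0.002
```

Run:
```python
from h import *
from plant import bot
chk(bot,4,9);s=bot.read_state()
q,f=push(4,16,0,h=.014); show(s,[*q,.099],f+np.pi/2)
```

```text
t 6.55 eef [ 0.5631 -0.0146  0.0988] F [0.1 1.5 0.3] zdir 46.9 j6 -0.93 
 shift cm [-0.02  0.01 -0.05] turn -0.024579297737861383
lever deg (dot*30): [(np.float64(0.6428571428571429), np.float64(126.0)), (np.float64(0.6071428571428571), np.float64(128.0)), (np.float64(0.6071428571428571), np.float64(127.0)), (np.float64(0.6071428571428571), np.float64(125.0))]
t 6.6 eef [ 0.5631 -0.0145  0.0988] F [ 0.7  1.9 -0.2] zdir 46.9 j6 -0.93 
 shift cm [-0.02 -0.22 -0.58] turn 0.09885643492295593
```

Emit:
{"api": "step_arm", "payload": {"plan": [0, -0.1, -0.25, 0.05, 0, -0.1, -0.25, 0.04, 0, 0, -0.1, 0.02, 0, 0, 0, 0]}}

```text
time_s: 7.0
eef_pos: [0.5603, -0.0197, 0.0987]
tool_rot: [3.122, 1.564, -2.447]
ft_force: [-0.5, 0.0, -0.4]
grip_width: 0.003
```

Run:
```python
from h import *
from plant import bot
chk(bot,4,16)
```

```text
t 7.0 eef [ 0.5603 -0.0197  0.0987] F [-0.5  0.  -0.4] zdir 40.9 j6 -0.84 
 shift cm [-0.03 -0.07  0.  ] turn -0.005933397263007567
lever deg (dot*30): [(np.float64(0.625), np.float64(141.0)), (np.float64(0.6071428571428571), np.float64(142.0)), (np.float64(0.6071428571428571), np.float64(140.0)), (np.float64(0.6071428571428571), np.float64(139.0))]
```

The force is zero but the reading of 141 is unclear. I back away and look.

Emit:
{"api": "step_arm", "payload": {"plan": [0, 0, 0.6, 0, -1.5, 0, 0.6, 0, -3, 0, 0, 0, -3, 0, 0, 0, 0, 0, 0, 0]}}

```text
time_s: 7.55
eef_pos: [0.571, -0.0095, 0.1784]
tool_rot: [2.99, 1.563, -2.573]
ft_force: [1.2, 0.7, 0.5]
grip_width: -0.002
```

Run:
```python
from h import *
from plant import bot
im=chk(bot,5,0); cv2.imwrite("pics/w3.png",np.clip(im[:,:,::-1].astype(int)*2,0,255).astype(np.uint8))
show(bot.read_state(),[*BT,.15])
```

```text
t 7.55 eef [ 0.571  -0.0095  0.1784] F [1.2 0.7 0.5] zdir 41.2 j6 -0.82 
 shift cm [ 7.96 -0.5  -2.5 ] turn 0.2437316526836506
lever deg (dot*30): [(np.float64(1.0), np.float64(151.0)), (np.float64(1.0), np.float64(150.0)), (np.float64(1.0), np.float64(149.0)), (np.float64(1.0), np.float64(148.0))]
t 7.6 eef [ 0.5702 -0.0094  0.1764] F [ 0.4 -0.8 -0.1] zdir 41.2 j6 -0.82 
 shift cm [  2.75  -3.84 -14.1 ] turn None
```

View pics/w3.png

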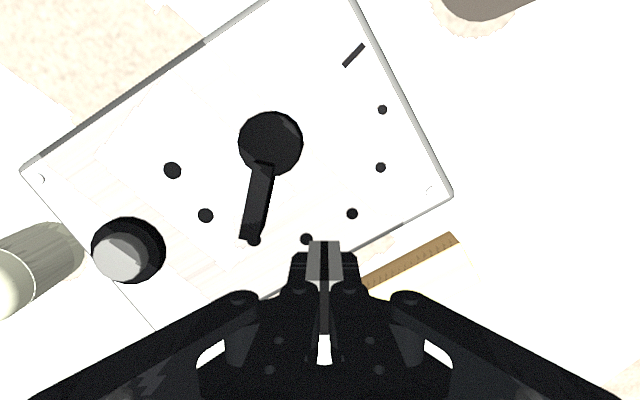

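The lever points at dot 5 at (254,240): dots 1 to 4 are at (382,110), (380,167), (352,213) and (306,239), and dots 6 and 7 lie beyond it. The selector is at the fifth dot. Now to the button.

Emit:
{"api": "step_arm", "payload": {"plan": [0, -0.8, -3, 0, 0, -0.8, -3, 0, 0, -0.8, -3, 0, 0, -0.8, -3, 0, 0, -0.6, -2.1, 0, 0, 0, 0, 0]}}

```text
time_s: 8.2
eef_pos: [0.4872, -0.1322, 0.1769]
tool_rot: [2.698, 1.561, -2.859]
ft_force: [-0.1, 0.5, -0.3]
grip_width: -0.003
```

Run:
```python
from h import *
from plant import bot
show(bot.read_state(),[*BT,.117])
```

```text
t 8.2 eef [ 0.4872 -0.1322  0.1769] F [-0.1  0.5 -0.3] zdir 41.6 j6 -1.09 
 shift cm [ 5.99 -0.08  0.27] turn None
```

Emit:
{"api": "step_arm", "payload": {"plan": [2, 0, 0.2, 0, 2, 0, 0, 0, 1.2, 0, 0, 0, 0.4, 0, 0, 0, 0.3, 0, 0, 0, 0, 0, 0, 0]}}

```text
time_s: 8.8
eef_pos: [0.49, -0.1287, 0.1164]
tool_rot: [2.576, 1.562, -2.98]
ft_force: [0.6, 0.2, 0.7]
grip_width: -0.001
```

Run:
```python
from h import *
from plant import bot
show(bot.read_state(),[*BT,.105])
im,d=bot.capture("wrist"); cv2.imwrite("pics/w4.png",np.clip(im[:,:,::-1].astype(int)*2,0,255).astype(np.uint8))
```

```text
t 8.8 eef [ 0.49   -0.1287  0.1164] F [0.6 0.2 0.7] zdir 41.7 j6 -1.08 
 shift cm [ 1.14 -0.14 -0.21] turn None
```

View pics/w4.png

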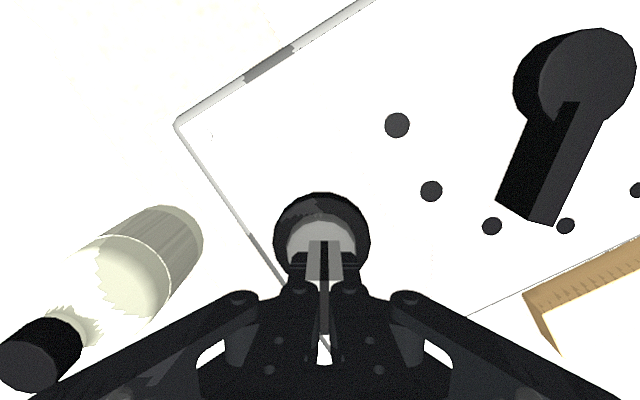

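The finger is centred over the button at about (322,240). The lever's foot still points at dot 5 (492,226). I press.

Emit:
{"api": "step_arm", "payload": {"plan": [0.4, -0.1, -0.2, 0, 0.3, 0, 0, 0, 0.3, 0, 0, 0, 0.2, 0, 0, 0, 0, 0, 0, 0]}}

```text
time_s: 9.35
eef_pos: [0.4909, -0.1314, 0.1067]
tool_rot: [2.927, 1.565, -2.629]
ft_force: [-1.8, 0.6, 4.2]
grip_width: -0.003
```

Emit:
{"api": "step_arm", "payload": {"plan": [0.15, 0, 0, 0, 0.15, 0, 0, 0, 0.15, 0, 0, 0, 0, 0, 0, 0]}}

```text
time_s: 9.75
eef_pos: [0.4911, -0.1315, 0.1054]
tool_rot: [2.963, 1.565, -2.593]
ft_force: [-4.2, 1.9, 4.6]
grip_width: -0.006
```

Emit:
{"api": "step_arm", "payload": {"plan": [0.25, 0, 0, 0, 0.25, 0, 0, 0, 0.25, 0, 0, 0, 0, 0, 0, 0]}}

```text
time_s: 10.15
eef_pos: [0.4916, -0.1317, 0.1058]
tool_rot: [3.088, 1.565, -2.468]
ft_force: [-1.9, 2.1, 4.4]
grip_width: -0.003
```

A trailing zero row relaxes the press, so I end on a pressing row this time.

Emit:
{"api": "step_arm", "payload": {"plan": [0.5, 0, 0, 0, 0.5, 0, 0, 0]}}

```text
time_s: 10.35
eef_pos: [0.4928, -0.1321, 0.1039]
tool_rot: [-2.885, 1.565, -2.157]
ft_force: [-34.4, 12.0, 64.6]
grip_width: -0.001
```

Hard stop reached, so the button is fully down. I lift off.

Emit:
{"api": "step_arm", "payload": {"plan": [-1, 0, 0, 0, -2, 0, 0, 0, -3, 0, 0, 0, -3, 0, 0, 0, -3, 0, 0, 0, 0, 0, 0, 0, 0, 0, 0, 0]}}

```text
time_s: 11.05
eef_pos: [0.4936, -0.1322, 0.2294]
tool_rot: [-2.363, 1.564, -1.635]
ft_force: [-0.5, 0.2, -0.4]
grip_width: -0.003
```

Run:
```python
from h import *
from plant import bot
im=chk(bot,5,0)
t,d=bot.capture("top"); D=np.load("top1.npz")
b=np.clip(np.vstack([im[:,:,::-1],t[:,:,::-1]]).astype(int)*2,0,255).astype(np.uint8)
cv2.imwrite("pics/fin.png",cv2.resize(b,(480,600)))
for n,(u,v) in dict(button=(411,241),mug=(240,230),glue=(467,270),offc=(343,155)).items():
    s=np.s_[v-3:v+4,u-3:u+4]; print(n,np.median(D['d'][s]),np.median(d[s]))
# shift of the objects between first and last top picture
for n,(x,y,w,h) in dict(mug=(205,200,65,58),off=(308,132,72,45),glue=(438,245,60,50)).items():
    r=cv2.matchTemplate(t[y-10:y+h+10,x-10:x+w+10],D['im'][y:y+h,x:x+w],cv2.TM_CCOEFF_NORMED);_,m,_,l=cv2.minMaxLoc(r);print(n,m,np.array(l)-10)
```

```text
t 11.05 eef [ 0.4936 -0.1322  0.2294] F [-0.5  0.2 -0.4] zdir 41.7 j6 -1.09 
 shift cm [12.97  3.6  11.45] turn 0.2521637243070165
lever deg (dot*30): [(np.float64(0.7142857142857143), np.float64(154.0)), (np.float64(0.7142857142857143), np.float64(153.0)), (np.float64(0.7142857142857143), np.float64(152.0)), (np.float64(0.7142857142857143), np.float64(151.0))]
button 0.6605962 0.6604805
mug 0.7513376 0.75181013
glue 0.6422077 0.2112853
offc 0.7648802 0.76465905
mug 0.992099404335022 [0 0]
off 0.9858376979827881 [0 0]
glue 0.30614081025123596 [0 0]
```

View pics/fin.png

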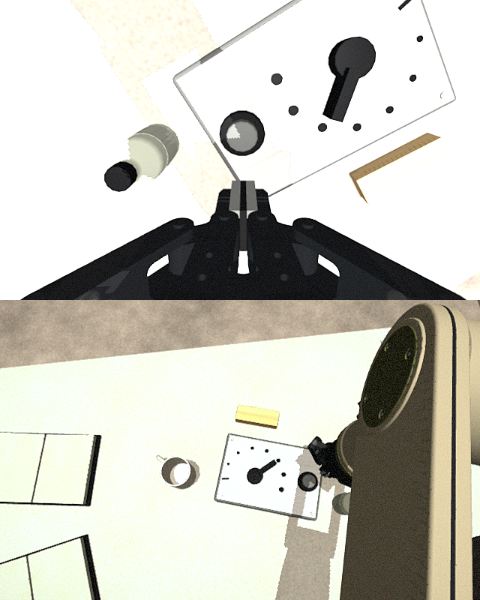

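The lever points at dot 5 in both views. The button is back up (same depth as at the start), the mug and offcut have not moved, and the glue stands upright in the wrist view.

```bash
python3 -c "
from plant import bot
print(bot.sign_off())"
```

```text
the job is handed in; nothing more can be done
None
```

I pushed the selector lever clockwise from dot 2 to dot 5 in three clicks, using the outside of the shut fingers. I then pressed the start button down to its hard stop and let it up, and handed the job in at about 11 s. No verdict is reported.

**Selector:** The wrist picture taken after backing off, before the button press, read 148–151° with a full match, against 150° for dot 5. The reading just after the last push was an unclear 141°, with the finger partly hiding the lever. The final one was a weaker 151–154°, but the lever points at dot 5 in both final pictures.

**Start button:** My first gentle presses gave only about 4.5 N, which left it unclear whether the button was fully down. The last one reached the stop at about 65 N on the wrist, more than needed but under the 120 N limit. The depth at the button afterwards matched the starting value within 0.1 mm, so it is back up.

**Other objects:** The mug and offcut show no shift in the top camera. The arm hid the glue bottle there, so that check failed for the bottle. The wrist picture shows it upright, and nothing came near it.

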